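# Brush out the engine cylinder

## Robot

A 6-joint arm with a two-finger parallel gripper is mounted at the origin on the work surface. World frame = base frame: x ahead of the robot, y to its left, z up, the work surface at z = 0. Lengths are in m, angles in rad, forces in N, time in s.
With the tool pointing down it reaches from about 0.3 to 0.875 m from the base axis. Payload 6.4 kg.
Tool frame: the origin (TCP) lies on the centre line of the jaws, within the pads' length; the fingertips stand 8 mm ahead of it and the grasp point (between the pads) lies 11 mm behind it; z points along the fingers, y is the line along which they close (so a half turn about z gives the same grasp; the last joint's range is limited). The gripper opens to 85 mm and grips with 20 to 120 N. Pads are 22 mm wide; open, the fingers measure 114 mm over their backs; the gripper's body (76 mm by 85 mm) begins 54 mm behind the grasp point. The pads swing forward as they close: fully open they stand 13 mm farther back than shut.
Start: joints at [-0.206, 0.181, 1.607, -0, 1.354, -0.206], TCP at [0.575, 0, 0.204] pointing down, gripper open.
Joint ranges: [-2.99, 2.99], [-0.89, 2.07], [0.3, 2.58], [-1.14, 4.28], [0, 2.63], [-3.12, 3.12]. Speed limits (rad/s): [2.57, 2.57, 3.01, 3.14, 3.14, 3.14].

## Interface

Orientations are given as a unit quaternion [w, x, y, z].
In Python, from bench import ctrl gives the robot as it stands.
- The arm moves only by the shell command python3 -m handwheel 'ROWS' [OPENING]. ROWS is JSON, a list that holds one entry, the list of rows, each a list of 4 numbers: the shift along the tool's x, y, z each as a share of 20 cm, from -1 to 1, then the turn about the tool's z as a share of 1.5 rad, from -1 to 1. In form: [[[x, y, z, twist], ...]]. A call has 1 to 10 rows; each row is the pose to reach, as a shift and turn from the pose commanded when the call began, along the tool's axes at that moment; what a row does not reach only later rows make up. A row lasts 1/8 s, in which the tool goes at most 62.5 mm and 10.7 degrees, less where a joint would pass 70% of its speed; a pose out of reach is approached as far as the arm can. A call with a number of a shift or a turn outside -1 to 1 is refused whole. A call with a gripper value outside its range is refused whole. OPENING is the finger opening in mm, from 0 to 85.4, set as the call begins (- or left out, the last holds). The fingers move at their own pace and stop on an object; the grip force is fixed at half the most. Time passes only in rows, so rows that repeat a pose let the fingers close. It gives the time, the measured TCP pose, the force, the opening and the grip force at its end, in the units of the state.
- ctrl.get_obs(): the state, without advancing time (a new reading comes with each control period).
- ctrl.camera(name): name is "scene" or "side" or "wrist"; returns a dict with "color" (400x640x3 uint8, red, green, blue), "range_z" (400x640 float32, m along the optical axis (not along the pixel's ray), 0 where there is no reading), "K" (3x3 intrinsics, pixels), "pose" (4x4, takes a point from camera to world coordinates); the wrist camera has in their place "T_tool_cam" (4x4, takes a point from camera to tool coordinates, whose origin is the TCP and whose axes are the flange's). Camera axes: x right, y down, z forward; pixel columns grow to the right and rows downward; lengths in m; the calibration is good to about 2 mm. A picture is of the moment at which its call begins: read the wrist's pose just before it.
- ctrl.hand_in(): hands the job in; it is judged then, once.
The state is a dict: "time_s": time; "q": joint angles; "dq": joint speeds; "joint_efforts": joint torques, N m; "eef_pos": TCP position; "eef_rot": TCP orientation; "wrist_force": force on the tool from outside, world axes, zero at the start; "torque": the same for the moment, N m; "opening": opening from 0.0 (shut) to 1.0 (fully open); "grasp_force": force on a finger pad.
Only numpy, scipy, OpenCV 4.12 (cv2) and the standard library are available. Lean on these libraries where they do the work, as an engineer would, in place of code of your own. Each camera call takes 0.05 s, during which the arm holds its last target. There are 200 camera calls.

## Task

First slide the knob on the dust extractor all the way towards its hose. Then take the brush from its stand and scrub out the taller engine cylinder: push the brush to the bottom of the bore three times, drawing it up to the top between, and finally hang the brush back on its stand by its collar. Leave both cylinders standing where they are and do not knock over the spray can.

Things in the scene. Friction and masses are not known exactly. Their poses are not given: they have to be found in the camera images.
- brush: Loose upright brush, 0.11 to 0.18 kg, hung in the stand. Origin: lower tip, z up along it. From the tip up: stiff brass-coloured bristle head 44 mm wide, 62 mm long (lowest 10 mm tapers to 24 mm); 8 mm steel shaft; flat round collar 36 mm wide from 150 to 156 mm; round wooden handle 24 mm thick from 156 to 226 mm, to grip. Its yaw does not matter.
- collar (a point): On the brush's axis, at the underside of its collar, 150 mm above the tip.
- stand: Fixed dark steel stand: base 130 x 110 x 12 mm; post 20 x 34 mm, 190 mm high, at its +x 60 mm; from the post two round 8 mm bars with an 18 mm gap run to its -x (roughly to the robot). Bar tops 184 mm high; their ends, 36 mm to -x, turn up to 194 mm: lift the collar over these to take the brush out to -x or back in. Origin on the bench below the hanging brush.
- hang (a point): Point of the stand midway between the two bars, level with their tops (184 mm above the bench): where the middle of the collar's underside rests.
- barrel_tall: The taller engine cylinder, loose, 0.6 to 1.1 kg: upright finned aluminium cylinder 100 mm in diameter and 100 mm high, with a plain bore 56 mm in diameter right through, open at the top and standing on the bench. Origin at the centre of its underside, z up along the bore.
- barrel_short: The shorter engine cylinder, loose: the same shape, diameter and bore but 60 mm high. Not to be brushed. Origin at the centre of its underside.
- extractor: Fixed grey dust extractor box, 100 mm (x) x 200 mm (y) x 60 mm high; a round black hose end, 58 mm in diameter, sticks out of its +y end by 30 mm. Origin at the centre of its underside. On its top a low aluminium track, 40 x 140 mm and 14 mm high, runs along its y.
- gate_top (a point): Centre of the top face of the sliding knob on the extractor's track: black block 28 mm (extractor x) x 20 mm (extractor y) x 40 mm high. Its top is 114 mm above the bench. Moves with the knob.
- gate (a joint): Position of the knob along the track (m), growing towards the hose (the extractor's +y): 0 at the end away from the hose, 0.090 at the stop next to the hose. It slides against about 1.5 N of friction and stays where it is left.
- spray_can: Loose white spray can, 54 mm in diameter, 140 mm high, standing at the back. Not needed. Origin at the centre of its underside.

How it is judged:
On the way, in this order (a step that is already met when the one before it is completed fails the run):
1. the extractor knob is slid to the hose end (value of joint gate above 0.08 m), for 0.1 s.
2. the brush is down at the bottom of the taller cylinder's bore (tip under 25 mm) (z of brush in the frame of barrel_tall below 0.025 m and horizontal distance between brush and barrel_tall below 0.02 m and angle between brush's own z axis and vertical below 0.35 rad), for 0.05 s.
3. it is drawn up to the top (tip above 60 mm) (z of brush in the frame of barrel_tall above 0.06 m and horizontal distance between brush and barrel_tall below 0.05 m), for 0.05 s.
4. down to the bottom a second time (all of step 2), for 0.05 s.
5. drawn up a second time (all of step 3), for 0.05 s.
6. down to the bottom a third time (all of step 4), for 0.05 s.
At the end, for the whole second after the job is handed in: The extractor knob is within 10 mm of its stop at the hose end; the brush hangs upright (within 0.2 rad) and still on the stand's bars, its collar within 20 mm of its resting point; both cylinders stand upright within 40 mm of where they began, and the spray can stands (value of joint gate above 0.08 m and distance between collar and hang below 0.02 m and angle between each of brush, spray_can's own z axis and vertical below 0.2 rad and linear speed of brush below 0.05 m/s and contact force between brush and stand above 0.3 N and distance of each of barrel_tall, barrel_short from where it was at the start of the episode below 0.04 m and angle between each of barrel_tall, barrel_short's own z axis and vertical below 0.1 rad); the robot touches nothing.
It fails at once if a cylinder or the spray can is knocked over (angle between any of barrel_tall, barrel_short, spray_can's own z axis and vertical above 0.5 rad).
It also fails if it takes over 72 s, if anything falls off the work surface, if the arm or the gripper's body presses on something with over 40 N, if the wrist force passes 120 N, or if a joint passes its speed limit or range.

## Working session

There is one attempt and no reset: what is moved stays moved. The work goes in short steps, Python scripts to look and compute and a shell command to move; the robot and the scene stay as the last step left them, time stands still between calls to the robot, and variables do not carry over. Pictures are saved under pics/ and viewed, at most 10 in all, crops included, and the job is handed in when it is done.

```bash
mkdir -p pics
cat > look.py <<'E'
import numpy as np,cv2
from bench import ctrl
def grab(n):
    o=ctrl.get_obs(); c=ctrl.camera(n); return o,c
def pts(c,T=None):
    K=np.array(c["K"]);z=c["range_z"];v,u=np.indices(z.shape)
    P=np.stack([(u-K[0,2])/K[0,0]*z,(v-K[1,2])/K[1,1]*z,z],-1)
    T=np.array(c["pose"]) if T is None else T
    W=P@T[:3,:3].T+T[:3,3]; W[z==0]=np.nan; return W
E
python3 - <<'E'
from look import *
for n in("scene","side"):
    o,c=grab(n);cv2.imwrite(f"pics/{n}0.png",c["color"][...,::-1]);np.savez(n+"0.npz",color=c["color"],W=pts(c));print(np.round(c["pose"],3).tolist())
print(o)
E
```

```text
[[-0.864, 0.394, -0.314, 0.97], [0.504, 0.686, -0.525, 0.565], [0.009, -0.611, -0.791, 0.983], [0.0, 0.0, 0.0, 1.0]]
[[-0.994, -0.084, 0.064, 0.552], [-0.106, 0.786, -0.61, 0.658], [0.001, -0.613, -0.79, 0.991], [0.0, 0.0, 0.0, 1.0]]
{'time_s': 0.05, 'q': array([-2.06320668e-01,  1.81566555e-01,  1.60797806e+00,  2.03515135e-05,
        1.35380213e+00, -2.06329238e-01]), 'dq': array([ 1.61248739e-04,  4.89589907e-05,  2.73190657e-04, -2.12946367e-03,
        4.34291048e-04, -1.10174484e-03]), 'joint_efforts': array([-1.58829954e-05, -4.46252954e+01, -3.52582133e+01, -3.40446250e-04,
        4.19666394e-03,  5.15373770e-07]), 'eef_pos': array([5.74413760e-01, 1.35356053e-04, 2.02784323e-01]), 'eef_rot': array([-7.39497451e-04,  7.07105035e-01,  7.07107984e-01, -4.71646012e-04]), 'wrist_force': array([-0.23175405,  1.00622789, -0.4822952 ]), 'torque': array([-0.00895051, -0.00055889,  0.00992432]), 'grasp_force': 0.0, 'opening': 1.0000563434970196}
```

View pics/scene0.png

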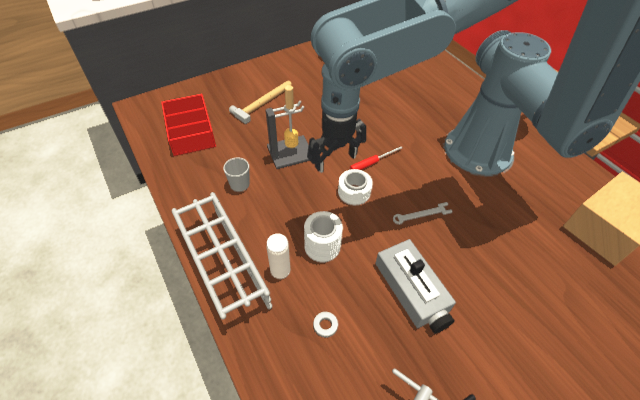

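View pics/side0.png

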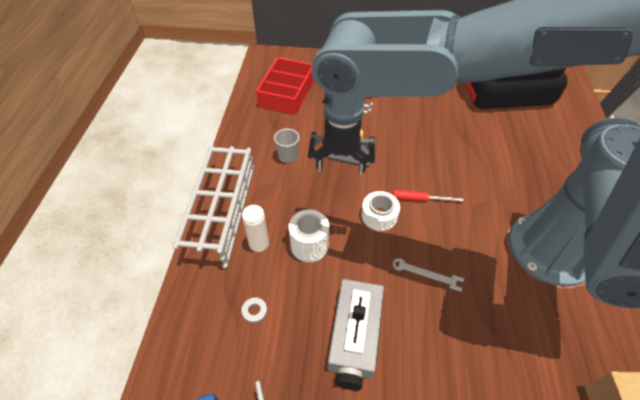

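The scene view shows the brush handle (289,95), stand post (272,135), tall cylinder (323,236), short cylinder (355,186), can (279,256), and extractor knob (417,267) with the hose at (440,322). In the side view the gripper hides the stand. The tall bore is at (310,225) and the knob at (358,313).

```bash
python3 - <<'E'
from look import *
D={n:np.load(n+"0.npz") for n in("scene","side")}
def sel(n,u0,u1,v0,v1,z0,z1,f=None):
    W=D[n]["W"][v0:v1,u0:u1].reshape(-1,3);C=D[n]["color"][v0:v1,u0:u1].reshape(-1,3).astype(int)
    m=(W[:,2]>z0)&(W[:,2]<z1)
    if f is not None:m&=f(C)
    return W[m]
def rep(l,P,mode="circ"):
    if len(P)<5:print(l,len(P));return
    (c,r)=cv2.minEnclosingCircle(P[:,:2].astype(np.float32)); R=cv2.minAreaRect(P[:,:2].astype(np.float32))
    print(l,len(P),"mean",P.mean(0).round(4),"circ",np.round(c,4),round(r,4),"rect",np.round(R[0],4),np.round(R[1],4),round(R[2],1))
for n,b in(("scene",(295,350,205,265)),("side",(283,335,203,262))): rep("tall "+n,sel(n,*b,.094,.106))
for n,b in(("scene",(335,376,165,206)),("side",(358,404,188,232))): rep("short "+n,sel(n,*b,.054,.066))
for n,b in(("scene",(370,460,235,335)),("side",(325,388,275,390))):
    rep("box "+n,sel(n,*b,.055,.066)); rep("track "+n,sel(n,*b,.069,.079)); rep("knob "+n,sel(n,*b,.106,.12))
    rep("hose "+n,sel(n,*b,.0,.058,lambda C:C.max(1)<45))
br=lambda C:(C[:,0]>C[:,2]*1.6)&(C[:,0]>110)
rep("handle",sel("scene",280,300,80,112,.20,.27,br)); rep("handletop",sel("scene",280,300,80,112,.252,.268)); rep("bristle",sel("scene",280,302,125,152,.03,.11,br))
rep("post",sel("scene",262,282,100,165,.185,.195)); rep("bars",sel("scene",270,310,95,125,.17,.196))
rep("can",sel("scene",264,294,230,280,.13,.145))
E
python3 - <<'E'
import cv2
a=cv2.imread('pics/scene0.png')[70:175,250:330]
b=cv2.imread('pics/scene0.png')[235:340,370:460]
cv2.imwrite('pics/crop.png',cv2.hconcat([cv2.resize(a,(400,525),interpolation=2),cv2.resize(b,(400,525),interpolation=2)]))
E
```

```text
tall scene 633 mean [0.645  0.0641 0.0971] circ [0.6433 0.0616] 0.0511 rect [0.6432 0.0624] [0.0987 0.0974] 22.2
tall side 639 mean [0.6428 0.0644 0.097 ] circ [0.6431 0.0623] 0.0505 rect [0.6432 0.0628] [0.0972 0.0985] 67.7
short scene 150 mean [ 0.461  -0.0532  0.0592] circ [ 0.4602 -0.0563] 0.0356 rect [ 0.4611 -0.0551] [0.0676 0.0651] 55.1
short side 170 mean [ 0.4604 -0.0535  0.0588] circ [ 0.4596 -0.0551] 0.0357 rect [ 0.4601 -0.054 ] [0.0654 0.0661] 15.8
box scene 2124 mean [0.5148 0.2988 0.06  ] circ [0.5081 0.2937] 0.1195 rect [0.5087 0.2976] [0.2299 0.1017] 85.9
track scene 742 mean [0.5103 0.2878 0.0742] circ [0.5093 0.2825] 0.0719 rect [0.5077 0.2822] [0.1405 0.0418] 85.3
knob scene 98 mean [0.5086 0.2773 0.1133] circ [0.5068 0.2774] 0.0152 rect [0.5076 0.2762] [0.0205 0.0279] 85.8
hose scene 117 mean [0.5267 0.4083 0.0333] circ [0.5176 0.4046] 0.0292 rect [0.5197 0.4108] [0.0146 0.0582] 71.3
box side 2897 mean [0.5086 0.2997 0.0597] circ [0.508  0.2942] 0.1197 rect [0.5088 0.298 ] [0.2295 0.0999] 85.4
track side 931 mean [0.5083 0.2912 0.074 ] circ [0.5078 0.2831] 0.0721
[... 249 characters left out ...]
0155 0.052 ] 68.2
handle 163 mean [ 0.5482 -0.291   0.2338] circ [ 0.5457 -0.2966] 0.0137 rect [ 0.5462 -0.2962] [0.0246 0.0237] 48.3
handletop 50 mean [ 0.5468 -0.2943  0.2588] circ [ 0.5466 -0.2972] 0.0132 rect [ 0.5451 -0.2964] [0.0239 0.0198] 61.5
bristle 228 mean [ 0.5502 -0.2877  0.0768] circ [ 0.5469 -0.2955] 0.0225 rect [ 0.5473 -0.2937] [0.0376 0.0422] 67.1
post 71 mean [ 0.603  -0.3047  0.1897] circ [ 0.5913 -0.3053] 0.0275 rect [ 0.5904 -0.307 ] [0.0401 0.048 ] 79.2
bars 242 mean [ 0.5624 -0.294   0.1855] circ [ 0.5591 -0.2975] 0.0538 rect [ 0.5579 -0.2999] [0.0408 0.1036] 78.4
can 336 mean [0.7794 0.073  0.1394] circ [0.7786 0.0717] 0.0269 rect [0.7784 0.071 ] [0.0494 0.0493] 2.1
```

View pics/crop.png

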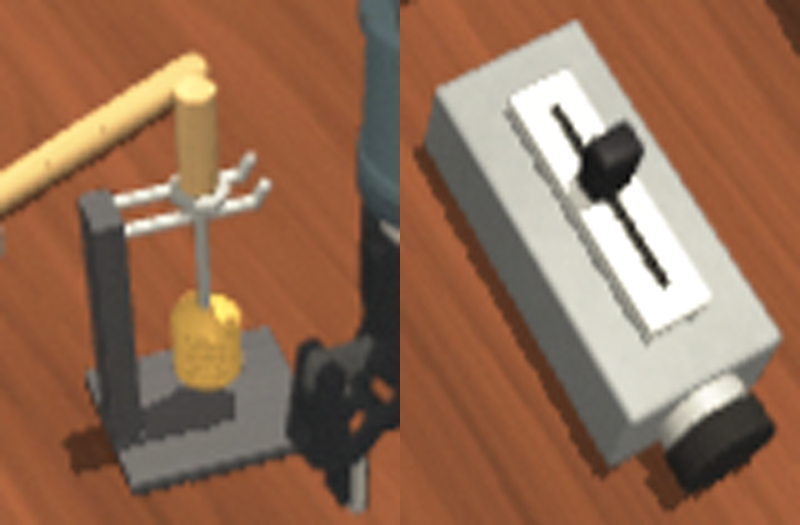

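The crop shows the brush hanging by its collar, with the bars' open end pointing at the robot. The knob sits mid-track and the hose is at the +y end.

Tool axes: x = world +y, y = world +x, z = down. I'll push the knob with closed fingers.

```bash
python3 -m handwheel '[[[0.5,-0.35,0,0],[1,-0.35,0,0],[1,-0.35,0,0],[1,-0.35,0,0],[1,-0.35,0,0],[1,-0.35,0,0]]]' 0
python3 -m handwheel '[[[0.15,0,0.2,0],[0.15,0,0.4,0],[0.15,0,0.53,0],[0.15,0,0.53,0],[0.15,0,0.53,0]]]' 0
python3 -m handwheel '[[[0.05,0,0,0],[0.1,0.01,0,0],[0.15,0.01,0,0],[0.2,0.015,0,0],[0.25,0.02,0,0],[0.3,0.025,0,0],[0.3,0.025,0,0]]]' 0
python3 - <<'E'
from look import *
o,c=grab("side");W=pts(c);cv2.imwrite("pics/side1.png",c["color"][...,::-1]);P=W[275:390,325:388].reshape(-1,3);P=P[(P[:,2]>.106)&(P[:,2]<.118)]
print(len(P),P.min(0),P.max(0))
E
```

```text
time_s: 0.85
eef_pos: [0.505, 0.1994, 0.2034]
eef_rot: [0.0, 0.707, 0.707, -0.0]
wrist_force: [-0.6, 0.0, -0.1]
opening: 0.003
grasp_force: 0.0
time_s: 1.48
eef_pos: [0.5063, 0.2293, 0.0989]
eef_rot: [0.0, 0.708, 0.707, 0.001]
wrist_force: [-0.1, 1.0, -0.9]
opening: 0.003
grasp_force: 0.0
time_s: 2.35
eef_pos: [0.51, 0.2908, 0.0976]
eef_rot: [-0.0, 0.707, 0.707, -0.0]
wrist_force: [0.8, -1.1, 0.6]
opening: 0.004
grasp_force: 0.0
1 [0.49445595 0.2846268  0.11075866] [0.49445595 0.2846268  0.11075866]
```

View pics/side1.png

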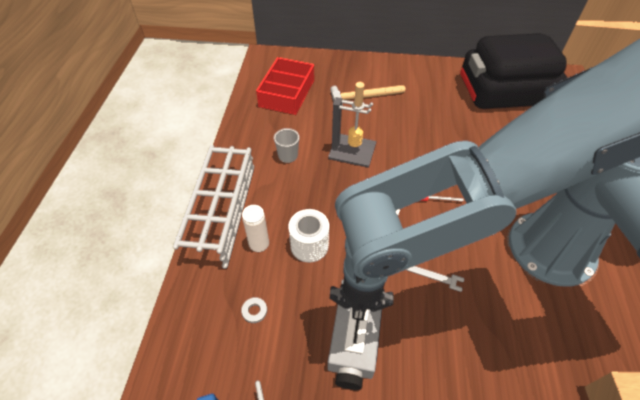

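The gripper (360,300) hides the knob, and the stand (355,140) is now clear. I'll keep pushing in small steps until the force rises.

```bash
python3 -m handwheel '[[[0.02,0,0,0],[0.04,0.005,0,0],[0.06,0.005,0,0],[0.06,0.005,0,0],[0.06,0.005,0,0]]]' 0
python3 -m handwheel '[[[0.01,0,0,0],[0.02,0,0,0],[0.02,0,0,0],[0.02,0,0,0]]]' 0
python3 - <<'E'
from look import *
o,c=grab("side");W=pts(c);col=c["color"].astype(int)
P=W[75:165,325:385].reshape(-1,3);C=col[75:165,325:385].reshape(-1,3)
br=(C[:,0]>C[:,2]*1.6)&(C[:,0]>110)
def r(l,m):
    Q=P[m][:,:2].astype(np.float32)
    if len(Q)>4:R=cv2.minAreaRect(Q);print(l,len(Q),P[m].mean(0).round(4),np.round(R[0],4),np.round(R[1],4),R[2])
z=P[:,2]
r("handle",br&(z>.2)&(z<.27));r("top",(z>.252)&(z<.268));r("bristle",br&(z>.03)&(z<.11)&(P[:,1]>-.33));r("post",(z>.184)&(z<.195)&(P[:,0]>.59));r("bars",~br&(z>.17)&(z<.2)&(P[:,0]<.59)); r("base",(z>.007)&(z<.02))
E
```

```text
time_s: 3.02
eef_pos: [0.5109, 0.302, 0.0977]
eef_rot: [-0.0, 0.707, 0.707, -0.0]
wrist_force: [0.2, -0.1, -0.7]
opening: -0.0
grasp_force: 0.0
time_s: 3.52
eef_pos: [0.511, 0.306, 0.0977]
eef_rot: [0.0, 0.707, 0.707, -0.0]
wrist_force: [0.2, -0.6, 0.0]
opening: -0.001
grasp_force: 0.0
handle 171 [ 0.5457 -0.2898  0.2343] [ 0.5461 -0.295 ] [0.0253 0.0234] 80.97315979003906
top 55 [ 0.5452 -0.294   0.2582] [ 0.5455 -0.2956] [0.0233 0.0218] 73.64879608154297
bristle 252 [ 0.5458 -0.2857  0.0758] [ 0.5467 -0.2934] [0.0405 0.04  ] 46.88429641723633
post 67 [ 0.6045 -0.3051  0.189 ] [ 0.6044 -0.3064] [0.037  0.0209] 81.90946197509766
bars 196 [ 0.5473 -0.2913  0.1856] [ 0.5506 -0.2958] [0.0348 0.0853] 77.85850524902344
base 988 [ 0.5463 -0.3197  0.012 ] [ 0.5483 -0.4073] [0.1879 0.3462] 0.4264850616455078
```

```bash
python3 -m handwheel '[[[0.01,0,0,0],[0.02,0,0,0],[0.03,0,0,0],[0.03,0,0,0]]]' 0
python3 -m handwheel '[[[-0.1,0,0,0],[-0.2,0,-0.2,0],[-0.5,0,-0.6,0],[-0.9,0.3,-0.7,0],[-1,0.4,-0.7,0],[-1,0.4,-0.7,0],[-1,0.4,-0.7,0],[-1,0.4,-0.7,0]]]' 60
python3 - <<'E'
from look import *
for n,b in(("scene",(370,460,235,335)),("side",(325,388,275,390))):
    o,c=grab(n);W=pts(c);P=W[b[2]:b[3],b[0]:b[1]].reshape(-1,3);P=P[(P[:,2]>.106)&(P[:,2]<.118)]
    print(n,len(P),P.mean(0),P.min(0),P.max(0))
print(ctrl.get_obs()["eef_pos"])
E
```

```text
time_s: 4.08
eef_pos: [0.511, 0.3122, 0.0977]
eef_rot: [-0.0, 0.707, 0.707, 0.0]
wrist_force: [1.1, 0.6, 0.2]
opening: -0.001
grasp_force: 0.0
time_s: 5.08
eef_pos: [0.5902, 0.1118, 0.2371]
eef_rot: [-0.001, 0.707, 0.707, -0.0]
wrist_force: [0.1, 0.2, -0.3]
opening: 0.703
grasp_force: 0.0
scene 94 [0.50846488 0.27713743 0.11357464] [0.49365305 0.26559372 0.10678644] [0.52201735 0.28674949 0.11773558]
side 123 [0.50735527 0.27810219 0.11323336] [0.4926654  0.26673844 0.1065904 ] [0.52065785 0.28740915 0.11786973]
[0.58997045 0.11269297 0.23703921]
```

The knob hasn't moved and no force was felt. I'll check where the fingers really are relative to the reported TCP.

```bash
python3 -m handwheel '[[[0,0,0,0],[0,0,0,0],[0,0,0,0],[0,0,0,0]]]' 0
python3 - <<'E'
from look import *
ims=[]
for n in("scene","side"):
    o,c=grab(n);W=pts(c);p=o["eef_pos"]
    K=np.array(c["K"]);T=np.linalg.inv(c["pose"]);q=T[:3,:3]@p+T[:3,3];u=K@q/q[2];u=u[:2].astype(int)
    m=np.linalg.norm(W-p,axis=2)<.09; Q=W[m]
    print(n,p,u,len(Q));h=np.sort(Q[:,2]);print(h[:5],[ (round(a,3),Q[(Q[:,2]>a)&(Q[:,2]<a+.01)].mean(0).round(3).tolist(),((Q[:,2]>a)&(Q[:,2]<a+.01)).sum()) for a in np.arange(.2,.3,.01)])
    im=c["color"][...,::-1].copy();im[u[1],u[0]]=(0,0,255)
    a=max(u[1]-60,0);b=max(u[0]-50,0);ims.append(cv2.resize(im[a:a+100,b:b+100],(400,400),interpolation=0))
cv2.imwrite("pics/tips.png",cv2.hconcat(ims))
E
```

```text
time_s: 5.68
eef_pos: [0.591, 0.1122, 0.2377]
eef_rot: [0.0, 0.707, 0.707, -0.0]
wrist_force: [-1.0, 0.1, -1.0]
opening: 0.0
grasp_force: 0.0
scene [0.59097371 0.11215458 0.23767629] [355 198] 252
[0.27010011 0.27055897 0.27064305 0.27108022 0.27144028] [(np.float64(0.2), [nan, nan, nan], np.int64(0)), (np.float64(0.21), [nan, nan, nan], np.int64(0)), (np.float64(0.22), [nan, nan, nan], np.int64(0)), (np.float64(0.23), [nan, nan, nan], np.int64(0)), (np.float64(0.24), [nan, nan, nan], np.int64(0)), (np.float64(0.25), [nan, nan, nan], np.int64(0)), (np.float64(0.26), [nan, nan, nan], np.int64(0)), (np.float64(0.27), [0.596, 0.119, 0.276], np.int64(34)), (np.float64(0.28), [0.595, 0.12, 0.286], np.int64(35)), (np.float64(0.29), [0.594, 0.121, 0.295], np.int64(28))]
side [0.59101025 0.11207404 0.23767752] [328 210] 368
[0.26997323 0.27018532 0.27064708 0.271377   0.27138712] [(np.float64(0.2), [nan, nan, nan], np.int64(0)), (np.float64(0.21), [nan, nan, nan], np.int64(0)), (np.float64(0.22), [nan, nan, nan], np.int64(0)), (np.float64(0.23), [nan, nan, nan], np.int64(0)), (np.float64(0.24), [nan, nan, nan], np.int64(0)), (np.float64(0.25), [nan, nan, nan], np.int64(0)), (np.float64(0.26), [0.588, 0.122, 0.27], np.int64(1)), (np.float64(0.27), [0.591, 0.122, 0.276], np.int64(34)), (np.float64(0.28), [0.592, 0.121, 0.285], np.int64(42)), (np.float64(0.29), [0.591, 0.122, 0.295], np.int64(37))]<stdin>:7: RuntimeWarning: Mean of empty slice.
  ret = um.true_divide(
```

View pics/tips.png

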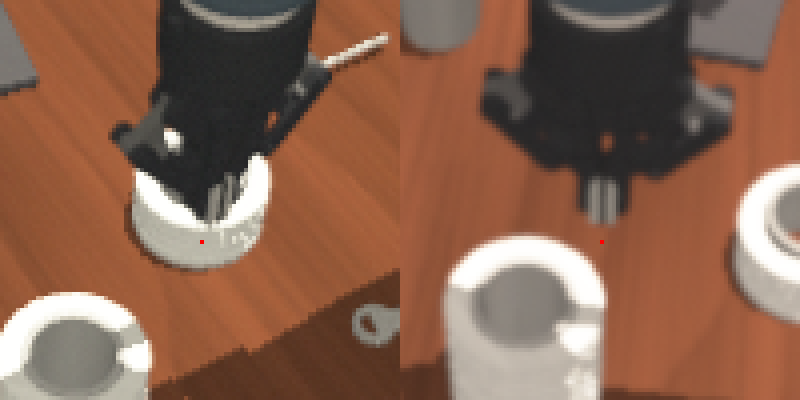

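The picture shows the real fingertips about 40 mm higher than the reported TCP (red dot) implies: tips at 0.270 with eef z at 0.2377. So tip z ≈ eef_z + 0.032, while x and y agree. I'll redo the push 40 mm lower.

```bash
python3 -m handwheel '[[[0.3,-0.2,0,0],[0.6,-0.42,0,0],[0.6,-0.42,0,0],[0.6,-0.42,0.3,0],[0.6,-0.42,0.6,0],[0.6,-0.42,0.88,0],[0.6,-0.42,0.88,0],[0.6,-0.42,0.88,0]]]' 0
python3 -m handwheel '[[[0.05,0,0,0],[0.1,0.01,0,0],[0.15,0.01,0,0],[0.2,0.015,0,0],[0.25,0.02,0,0],[0.3,0.025,0,0],[0.34,0.025,0,0],[0.34,0.025,0,0],[0.34,0.025,0,0]]]' 0
python3 -m handwheel '[[[0.01,0,0,0],[0.02,0,0,0],[0.03,0,0,0],[0.03,0,0,0],[0.03,0,0,0]]]' 0
```

```text
time_s: 6.78
eef_pos: [0.5088, 0.2321, 0.0638]
eef_rot: [0.001, 0.707, 0.707, 0.001]
wrist_force: [1.0, -0.8, 0.6]
opening: -0.001
grasp_force: 0.0
time_s: 7.9
eef_pos: [0.5116, 0.3001, 0.0614]
eef_rot: [-0.0, 0.707, 0.707, -0.0]
wrist_force: [-0.2, 0.1, -0.8]
opening: -0.002
grasp_force: 0.0
time_s: 8.52
eef_pos: [0.5121, 0.3054, 0.0616]
eef_rot: [0.0, 0.707, 0.707, -0.0]
wrist_force: [0.5, -5.3, -0.9]
opening: -0.001
grasp_force: 2.6
```

```bash
python3 -m handwheel '[[[-0.1,0,0,0],[-0.2,0,-0.2,0],[-0.5,0,-0.5,0],[-0.8,0,-0.8,0],[-1,0,-1,0],[-1,0,-1,0],[-1,0,-1,0],[-1,0,-1,0]]]' 70
python3 -m handwheel '[[[0,0,0,0],[0,0,0,0]]]' 70
python3 - <<'E'
from look import *
for n,b in(("scene",(370,460,235,335)),("side",(325,388,275,390))):
    o,c=grab(n);W=pts(c);P=W[b[2]:b[3],b[0]:b[1]].reshape(-1,3);P=P[(P[:,2]>.106)&(P[:,2]<.118)]
    print(n,len(P),P.mean(0),P.min(0),P.max(0))
    p=o["eef_pos"];m=(np.linalg.norm(W-p-[0,0,.04],axis=2)<.09)&(W[...,2]>.2); Q=W[m];print(p,np.sort(Q[:,2])[:3],Q[Q[:,2]<.31].min(0),Q[Q[:,2]<.31].max(0))
E
```

```text
time_s: 9.52
eef_pos: [0.5114, 0.1063, 0.2607]
eef_rot: [-0.001, 0.707, 0.707, -0.0]
wrist_force: [0.7, 0.8, -0.1]
opening: 0.825
grasp_force: 0.0
time_s: 9.78
eef_pos: [0.5114, 0.1068, 0.2604]
eef_rot: [-0.001, 0.707, 0.708, -0.001]
wrist_force: [0.1, 0.6, 0.3]
opening: 0.821
grasp_force: 0.0
scene 106 [0.51341131 0.32846415 0.1131843 ] [0.49790794 0.31720308 0.10657713] [0.52652721 0.3380585  0.11791066]
[0.51135369 0.10682819 0.26044717] [0.29541607 0.29671772 0.29718937] [0.46393642 0.09645901 0.29541607] [0.55951454 0.11930601 0.30999739]
side 133 [0.51104215 0.32932153 0.11355596] [0.49701694 0.31830123 0.10601856] [0.52535637 0.33847718 0.11734144]
[0.51152418 0.10672045 0.26069328] [0.29637976 0.29749828 0.29874949] [0.46403401 0.10187658 0.29637976] [0.55853392 0.11955677 0.30989813]
```

Knob is now at y ≈ 0.329, up against its stop (+51 mm). Next, move over the brush.

```bash
python3 -m handwheel '[[[-0.3,0.05,0,0],[-0.6,0.1,0,0],[-0.9,0.17,0,0],[-1,0.17,0,0],[-1,0.17,0,0],[-1,0.17,0,0]]]' 70
python3 -m handwheel '[[[-0.3,0,0,0],[-0.6,0,0,0],[-0.9,0,0,0],[-1,0,0,0],[-1,0,0,0],[-1,0,0,0],[-1,0,0,0]]]' 70
```

```text
time_s: 10.62
eef_pos: [0.5458, -0.0925, 0.2616]
eef_rot: [-0.0, 0.707, 0.708, 0.0]
wrist_force: [-0.1, 0.2, -0.1]
opening: 0.824
grasp_force: 0.0
time_s: 11.5
eef_pos: [0.5465, -0.292, 0.262]
eef_rot: [0.0, 0.706, 0.708, 0.0]
wrist_force: [-0.3, 0.4, 0.1]
opening: 0.817
grasp_force: 0.0
```

```bash
python3 -m handwheel '[[[-0.015,0,0.1,0],[-0.015,0,0.2,0],[-0.015,0,0.3,0],[-0.015,0,0.4,0],[-0.015,0,0.45,0],[-0.015,0,0.45,0],[-0.015,0,0.45,0]]]' 70
python3 -m handwheel '[[[0,0,0,0],[0,0,0,0],[0,0,0,0],[0,0,0,0],[0,0,0,0],[0,0,0,0],[0,0,0,0]]]' 0
python3 - <<'E'
from look import *
ims=[]
for n,(u,v) in(("scene",(289,95)),("side",(357,100))):
    o,c=grab(n);im=c["color"][...,::-1]
    ims.append(cv2.resize(im[max(v-50,0):max(v-50,0)+130,u-50:u+50],(390,507),interpolation=2))
cv2.imwrite("pics/grip.png",cv2.hconcat(ims))
E
```

```text
time_s: 12.38
eef_pos: [0.5465, -0.2974, 0.1725]
eef_rot: [0.001, 0.707, 0.707, 0.0]
wrist_force: [-0.0, -0.9, 0.1]
opening: 0.816
grasp_force: 0.0
time_s: 13.25
eef_pos: [0.5461, -0.2972, 0.1723]
eef_rot: [0.0, 0.707, 0.707, -0.0]
wrist_force: [-3.1, 0.8, 5.9]
opening: 0.274
grasp_force: 58.6
```

View pics/grip.png

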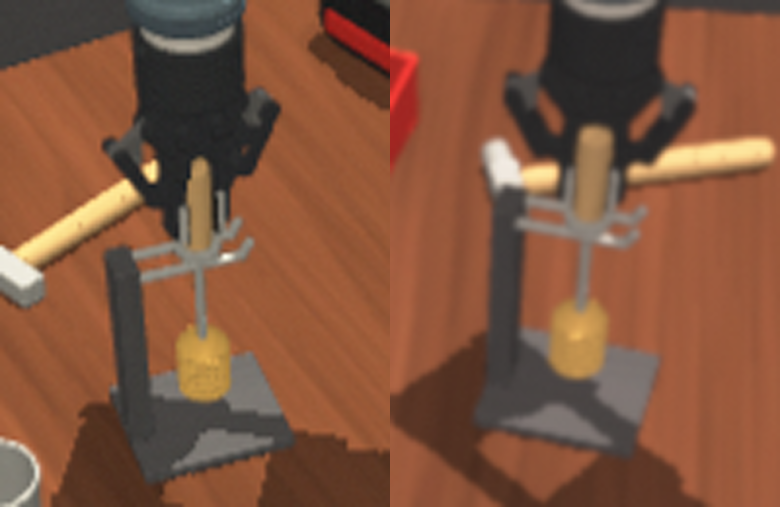

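The fingers hold the handle above the collar, and the brush still hangs upright. Lift it over the hooks, bring it out to -x, then up.

```bash
python3 -m handwheel '[[[0,0,-0.04,0],[0,0,-0.08,0],[0,0,-0.13,0],[0,0,-0.13,0],[0.02,-0.1,-0.13,0],[0.035,-0.2,-0.13,0],[0.055,-0.3,-0.13,0],[0.07,-0.4,-0.13,0],[0.07,-0.4,-0.13,0]]]' 0
python3 -m handwheel '[[[0,0,-0.15,0],[0,0,-0.3,0],[0,0,-0.36,0],[0.1,0.1,-0.36,0],[0.3,0.25,-0.36,0],[0.5,0.4,-0.36,0],[0.7,0.6,-0.36,0],[0.85,0.8,-0.36,0],[0.85,0.87,-0.36,0],[0.85,0.87,-0.36,0]]]' 0
python3 -m handwheel '[[[0.2,0,0,0],[0.4,0,0,0],[0.6,0,0,0],[0.8,0,0,0],[0.88,0,0,0],[0.88,0,0,0],[0.88,0,0,0]]]' 0
python3 - <<'E'
from look import *
for n in("scene","side"):
    o,c=grab(n);W=pts(c);p=o["eef_pos"];C=c["color"].astype(int)
    m=(np.linalg.norm(W[...,:2]-p[:2],axis=2)<.05)&(C[...,0]>C[...,2]*1.6)&(C[...,0]>110)&(W[...,2]>.108)&(W[...,2]<.21)
    Q=W[m];R=cv2.minAreaRect(Q[:,:2].astype(np.float32));print(n,p,len(Q),Q[:,2].min(),Q[:,2].max(),np.round(R,4) if 0 else R, cv2.minEnclosingCircle(Q[:,:2].astype(np.float32)))
    t=W[...,2];T=(np.abs(t-.098)<.005)&(np.linalg.norm(W[...,:2]-[.643,.0625],axis=2)<.06);print("tall",cv2.minEnclosingCircle(W[T][:,:2].astype(np.float32)))
    cv2.imwrite(f"pics/{n}5.png",c["color"][...,::-1])
E
```

```text
time_s: 14.48
eef_pos: [0.4652, -0.2827, 0.1976]
eef_rot: [-0.0, 0.707, 0.707, -0.0]
wrist_force: [-0.5, -0.1, -1.4]
opening: 0.266
grasp_force: 59.2
time_s: 15.72
eef_pos: [0.6405, -0.1121, 0.268]
eef_rot: [-0.001, 0.707, 0.708, -0.0]
wrist_force: [-0.1, -0.2, -0.9]
opening: 0.265
grasp_force: 59.4
time_s: 16.6
eef_pos: [0.64, 0.0615, 0.2695]
eef_rot: [0.0, 0.708, 0.707, -0.0]
wrist_force: [-0.6, -0.5, -1.8]
opening: 0.262
grasp_force: 59.5
scene [0.63999402 0.06145453 0.26951858] 358 0.13963279424721964 0.19592446932264618 ((0.6406805515289307, 0.06302706897258759), (0.03936261311173439, 0.040309254080057144), 15.240537643432617) ((0.640031099319458, 0.061935603618621826), 0.0217266958206892)
tall ((0.6431834101676941, 0.06245683133602142), 0.0507376566529274)
side [0.64004191 0.06135399 0.26955053] 373 0.14081662550526264 0.19692284956986328 ((0.6394457817077637, 0.06277605891227722), (0.04050874337553978, 0.04139885678887367), 2.311422109603882) ((0.6402471661567688, 0.06325602531433105), 0.022296123206615448)
tall ((0.6440086960792542, 0.06267902255058289), 0.05065281316637993)
```

The brush axis is at (0.640, 0.0625) and the tall bore at (0.6435, 0.0625). Shift x by 3 mm and start the strokes.

```bash
python3 -m handwheel '[[[0,0.015,0,0],[0,0.015,0.1,0],[0,0.015,0.2,0],[0,0.015,0.3,0],[0,0.015,0.4,0],[0,0.015,0.5,0],[0,0.015,0.59,0],[0,0.015,0.59,0],[0,0.015,0.59,0],[0,0.015,0.59,0]]]' 0
python3 - <<'E'
from look import *
for n in("scene","side"):
    o,c=grab(n);W=pts(c)
    T=(np.abs(W[...,2]-.098)<.005)&(np.linalg.norm(W[...,:2]-[.643,.0625],axis=2)<.06);print("tall",cv2.minEnclosingCircle(W[T][:,:2].astype(np.float32)))
    T=(np.abs(W[...,2]-.17)<.008)&(np.linalg.norm(W[...,:2]-[.643,.0625],axis=2)<.03);print("collar?",W[T].mean(0),T.sum())
    col=(np.linalg.norm(W[...,:2]-[.643,.0625],axis=2)<.023)&(W[...,2]>.11)&(W[...,2]<.2);h=np.histogram(W[col][:,2],bins=np.arange(.11,.2,.004));print(h[0])
E
```

```text
time_s: 17.95
eef_pos: [0.6438, 0.063, 0.153]
eef_rot: [0.001, 0.707, 0.707, 0.001]
wrist_force: [-0.6, 1.4, -1.6]
opening: 0.269
grasp_force: 59.4
tall ((0.6421387195587158, 0.0614296980202198), 0.0514056570827961)
collar? [0.64669893 0.07263492 0.17066571] 68
[ 3  3  2  2  5  0  4  2  3  0  0  0  0  3 25 31  9  7 10 15 15 16]
tall ((0.6436548829078674, 0.06343801319599152), 0.051150139421224594)
collar? [0.64309382 0.07372575 0.17081276] 77
[ 0  4  3  3  4  3  2  3  1  0  0  0  0  5 26 35 11  9 15 17 16 16]
```

The collar sits at about 0.165, so the tip is near 15 mm (first bottom reached). Continue the strokes.

```bash
python3 -m handwheel '[[[0,0,-0.1,0],[0,0,-0.2,0],[0,0,-0.3,0],[0,0,-0.37,0],[0,0,-0.37,0],[0,0,-0.37,0]]]' 0
python3 -m handwheel '[[[0,0,0.1,0],[0,0,0.2,0],[0,0,0.3,0],[0,0,0.38,0],[0,0,0.38,0],[0,0,0.38,0],[0,0,0.38,0]]]' 0
python3 -m handwheel '[[[0,0,-0.1,0],[0,0,-0.2,0],[0,0,-0.3,0],[0,0,-0.38,0],[0,0,-0.38,0],[0,0,-0.38,0]]]' 0
python3 -m handwheel '[[[0,0,0.1,0],[0,0,0.2,0],[0,0,0.3,0],[0,0,0.38,0],[0,0,0.38,0],[0,0,0.38,0],[0,0,0.38,0]]]' 0
python3 - <<'E'
from look import *
for n in("scene","side"):
    o,c=grab(n);W=pts(c)
    T=(np.abs(W[...,2]-.098)<.005)&(np.linalg.norm(W[...,:2]-[.643,.0625],axis=2)<.06);print("tall",cv2.minEnclosingCircle(W[T][:,:2].astype(np.float32)))
    col=(np.linalg.norm(W[...,:2]-[.643,.0625],axis=2)<.023)&(W[...,2]>.11)&(W[...,2]<.2);h=np.histogram(W[col][:,2],bins=np.arange(.11,.2,.004));print(h[0])
E
```

```text
time_s: 18.8
eef_pos: [0.6425, 0.063, 0.2249]
eef_rot: [-0.0, 0.707, 0.707, -0.0]
wrist_force: [0.5, 1.1, -2.7]
opening: 0.267
grasp_force: 59.5
time_s: 19.68
eef_pos: [0.6438, 0.063, 0.151]
eef_rot: [0.001, 0.707, 0.707, 0.001]
wrist_force: [1.0, -0.3, -2.4]
opening: 0.269
grasp_force: 59.4
time_s: 20.42
eef_pos: [0.6425, 0.063, 0.225]
eef_rot: [-0.0, 0.707, 0.707, -0.0]
wrist_force: [0.3, 1.0, -2.3]
opening: 0.265
grasp_force: 59.5
time_s: 21.3
eef_pos: [0.6438, 0.0629, 0.151]
eef_rot: [0.001, 0.707, 0.707, 0.001]
wrist_force: [-0.4, 0.7, -1.9]
opening: 0.265
grasp_force: 59.4
tall ((0.6418396234512329, 0.0621783621609211), 0.05142766237258911)
[ 4  2  2  3  3  2  3  3  2  0  0  0  0  4 42 12  8  7 13 18 13 15]
tall ((0.6437948942184448, 0.06255513429641724), 0.05063582956790924)
[ 3  2  2  4  3  1  3  3  3  0  0  0  2 10 44 17  7 11 15 15 23 17]
```

Three bottom strokes are done and the cylinder hasn't moved. Back to the stand.

```bash
python3 -m handwheel '[[[0,0,-0.15,0],[0,0,-0.3,0],[0,0,-0.45,0],[0,0,-0.6,0],[0,0,-0.6,0],[-0.2,0,-0.6,0],[-0.45,0,-0.6,0],[-0.7,0,-0.6,0],[-0.88,0,-0.6,0],[-0.88,0,-0.6,0]]]' 0
python3 -m handwheel '[[[0,-0.2,0,0],[-0.1,-0.4,0,0],[-0.3,-0.6,0,0],[-0.5,-0.8,0,0],[-0.7,-0.88,0,0],[-0.85,-0.88,0,0],[-0.85,-0.88,0,0],[-0.85,-0.88,0,0]]]' 0
python3 -m handwheel '[[[0,0,0.1,0],[0,0,0.2,0],[0,0,0.3,0],[0,0,0.35,0],[0,0,0.35,0],[0,0,0.35,0]]]' 0
python3 - <<'E'
from look import *
for n in("scene","side"):
    o,c=grab(n);W=pts(c);p=o["eef_pos"];C=c["color"].astype(int)
    m=(np.linalg.norm(W[...,:2]-p[:2],axis=2)<.05)&(C[...,0]>C[...,2]*1.6)&(C[...,0]>110)&(W[...,2]>.03)&(W[...,2]<.15)
    Q=W[m];print(n,p,len(Q),Q[:,2].min(),Q[:,2].max(),cv2.minEnclosingCircle(Q[:,:2].astype(np.float32)))
    col=(np.linalg.norm(W[...,:2]-p[:2],axis=2)<.023)&(W[...,2]>.18)&(W[...,2]<.23);print(np.histogram(W[col][:,2],bins=np.arange(.18,.231,.004))[0])
E
```

```text
time_s: 22.65
eef_pos: [0.6421, -0.1158, 0.2675]
eef_rot: [-0.001, 0.709, 0.706, -0.001]
wrist_force: [0.2, 0.8, -1.9]
opening: 0.264
grasp_force: 59.4
time_s: 23.65
eef_pos: [0.467, -0.2816, 0.2688]
eef_rot: [-0.001, 0.707, 0.707, 0.0]
wrist_force: [-0.3, -0.1, -2.7]
opening: 0.265
grasp_force: 59.9
time_s: 24.4
eef_pos: [0.4676, -0.283, 0.2006]
eef_rot: [0.001, 0.707, 0.707, 0.0]
wrist_force: [-0.9, -1.0, -2.0]
opening: 0.262
grasp_force: 59.9
scene [ 0.46757485 -0.28300652  0.20059908] 232 0.07235037341550687 0.12735509338783435 ((0.4680655002593994, -0.2808602452278137), 0.022130591794848442)
[ 1  1  3  1  2  1  0  1 14 32 12  5]
side [ 0.4675864  -0.28320964  0.20071373] 271 0.06882386501001048 0.12677411182729292 ((0.4681074023246765, -0.281049907207489), 0.022852031514048576)
[ 5  2  4  3  2  1  0  2 12 42  9 11]
```

```bash
python3 -m handwheel '[[[-0.018,0.1,0,0],[-0.035,0.2,0,0],[-0.053,0.3,0,0],[-0.07,0.39,0,0],[-0.07,0.39,0,0],[-0.07,0.39,0,0]]]' 0
python3 -m handwheel '[[[0,0,0.04,0],[0,0,0.08,0],[0,0,0.12,0],[0,0,0.135,0],[0,0,0.135,0],[0,0,0.135,0]]]' 0
python3 - <<'E'
from look import *
ims=[]
for n,(u,v) in(("scene",(289,95)),("side",(357,100))):
    o,c=grab(n);im=c["color"][...,::-1]
    ims.append(cv2.resize(im[max(v-50,0):max(v-50,0)+130,u-50:u+50],(390,507),interpolation=2))
cv2.imwrite("pics/back.png",cv2.hconcat(ims))
E
```

```text
time_s: 25.25
eef_pos: [0.5446, -0.2969, 0.1998]
eef_rot: [-0.0, 0.707, 0.707, -0.0]
wrist_force: [-0.2, 0.9, -2.0]
opening: 0.266
grasp_force: 59.9
time_s: 26.0
eef_pos: [0.5451, -0.2971, 0.1727]
eef_rot: [0.0, 0.707, 0.707, 0.0]
wrist_force: [-0.3, 0.2, -0.7]
opening: 0.267
grasp_force: 60.3
```

View pics/back.png

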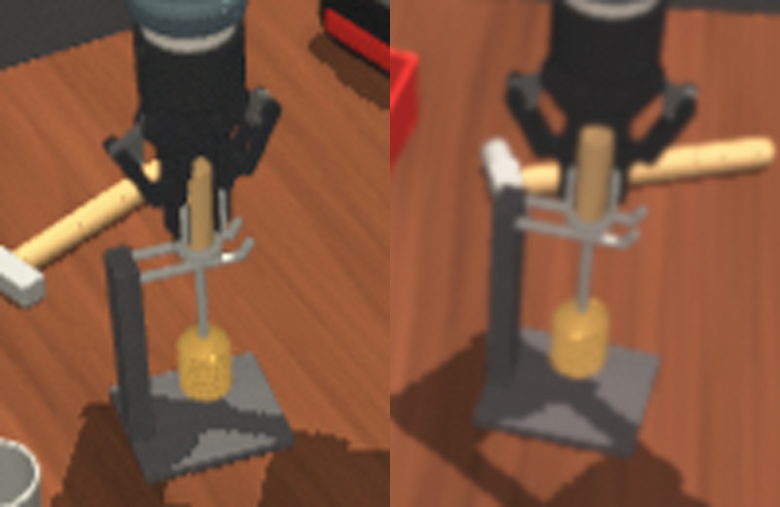

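The brush is back between the bars, as it was at the start. Settle 2 mm lower, release, and rise clear.

```bash
python3 -m handwheel '[[[0,0,0.01,0],[0,0,0.01,0],[0,0,0.01,0]]]' 0
python3 -m handwheel '[[[0,0,0,0],[0,0,0,0],[0,0,0,0],[0,0,0,0],[0,0,0,0],[0,0,0,0]]]' 70
python3 -m handwheel '[[[0,0,-0.1,0],[0,0,-0.2,0],[0,0,-0.35,0],[0,0,-0.5,0],[0,0,-0.6,0],[0.3,-0.3,-0.6,0],[0.6,-0.4,-0.6,0],[0.8,-0.4,-0.6,0],[0.8,-0.4,-0.6,0],[0.8,-0.4,-0.6,0]]]' 70
python3 - <<'E'
from look import *
ims=[]
for n,(u,v) in(("scene",(289,95)),("side",(357,100))):
    o,c=grab(n);W=pts(c);im=c["color"];C=im.astype(int)
    br=(np.linalg.norm(W[...,:2]-[.546,-.296],axis=2)<.05)&(C[...,0]>C[...,2]*1.6)&(C[...,0]>110)
    for a,b in((.2,.27),(.03,.11)):
        Q=W[br&(W[...,2]>a)&(W[...,2]<b)];print(n,len(Q),Q.mean(0).round(4) if len(Q) else 0,Q[:,2].max() if len(Q) else 0)
    for c0,zz in(([.643,.0625],.098),([.46,-.055],.059),([.7785,.0715],.139)):
        T=(np.abs(W[...,2]-zz)<.006)&(np.linalg.norm(W[...,:2]-c0,axis=2)<.07);print(T.sum(),cv2.minEnclosingCircle(W[T][:,:2].astype(np.float32)) if T.sum() else 0)
    T=(np.abs(W[...,2]-.112)<.006)&(np.linalg.norm(W[...,:2]-[.51,.31],axis=2)<.07);print("knob",W[T].mean(0))
E
```

```text
time_s: 26.48
eef_pos: [0.5453, -0.2972, 0.1723]
eef_rot: [0.001, 0.707, 0.707, -0.0]
wrist_force: [-3.1, 2.0, 7.1]
opening: 0.27
grasp_force: 61.1
time_s: 27.22
eef_pos: [0.545, -0.297, 0.1707]
eef_rot: [0.0, 0.707, 0.707, -0.0]
wrist_force: [-0.5, 0.1, 0.1]
opening: 0.818
grasp_force: 0.0
time_s: 28.48
eef_pos: [0.4654, -0.1373, 0.2916]
eef_rot: [0.001, 0.707, 0.707, 0.0]
wrist_force: [-0.2, 0.1, -0.3]
opening: 0.819
grasp_force: 0.0
scene 162 [ 0.5483 -0.2909  0.2343] 0.2627192343721153
scene 229 [ 0.5502 -0.2877  0.0769] 0.1000533536860303
714 ((0.6432486772537231, 0.06172369420528412), 0.05146396532654762)
162 ((0.4622962474822998, -0.05779383331537247), 0.03714330121874809)
307 ((0.777262806892395, 0.07032029330730438), 0.025977637618780136)
knob [0.51324016 0.32843757 0.11355824]
side 171 [ 0.5455 -0.2897  0.2345] 0.26108013579881983
side 251 [ 0.5457 -0.2857  0.0759] 0.108236410059805
767 ((0.6433780193328857, 0.061795808374881744), 0.05133946239948273)
185 ((0.45686161518096924, -0.05912778899073601), 0.041097626090049744)
283 ((0.7787846922874451, 0.07123448699712753), 0.026077570393681526)
knob [0.51106008 0.32921502 0.11358142]
```

The brush hangs where it began, the knob is at its stop, and the cylinders and can have not moved.

```bash
python3 -c "
from bench import ctrl
print(ctrl.hand_in())"
```

```text
the job is handed in; nothing more can be done
None
```

Job handed in (no verdict was returned): the knob is at its hose-end stop, the taller bore was brushed to the bottom three times, the brush hangs back on its stand, and the cylinders and spray can stand where they were.

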